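# Set up the capacitor tester for the can in its bay

### The arm

A 6-joint arm with a two-finger parallel gripper is mounted at the origin on the work surface. World frame = base frame: x ahead of the robot, y to its left, z up, the work surface at z = 0. Lengths are in m, angles in rad, forces in N, time in s.
With the tool pointing down it reaches from about 0.225 to 0.875 m from the base axis. Payload 3.4 kg.
Tool frame: the origin (TCP) lies at the very end of the fingers, on their centre line; the grasp point (between the pads) lies 19 mm behind it; z points along the fingers, y is the line along which they close (so a half turn about z gives the same grasp; the last joint's range is limited). The gripper opens to 85 mm and grips with 20 to 120 N. Pads are 22 mm wide; open, the fingers measure 114 mm over their backs; the gripper's body (76 mm by 85 mm) begins 54 mm behind the grasp point. The pads swing forward as they close: fully open they stand 13 mm farther back than shut.
Start: joints at [-1.276, 0.276, 1.505, -0, 1.361, -0.121], TCP at [0.232, -0.526, 0.231] pointing down, gripper open.
Joint ranges: [-2.89, 2.89], [-0.75, 2.08], [0.22, 2.7], [-1.18, 4.32], [0.11, 2.71], [-2.7, 2.7]. Speed limits (rad/s): [2.57, 2.57, 3.14, 3.14, 3.14, 3.14].

### API

Orientations are given as a unit quaternion [w, x, y, z].
In Python, from cell import arm, imaging gives the robot as it stands. Calls block until the motion is done:
- arm.move_to(position, orientation): joint-space move of the TCP to a pose.
- arm.move_straight(position, rate=0.15, rot=None): straight line of the TCP; rot=None keeps the orientation; rate is the mean speed in m/s.
- arm.goto_joints(angles): joint-space move.
- arm.gripper_to(opening, grip_force=None): finger opening in m; grip_force is the grip in N (None keeps the last); returns when the fingers have stopped.
- arm.hold(seconds).
- arm.inverse_kinematics(position, orientation): joint angles nearest the present ones, or None.
- arm.get_state(): the state.
- imaging.snapshot(name): name is "scene" or "top" or "wrist"; returns (picture, depth): 384x512x3 uint8, red, green, blue; 384x512 float32, m along the optical axis (not along the pixel's ray), 0 where there is no reading.
- imaging.camera_model(name): a dict with "fx", "fy", "cx", "cy" (pixels), "R" (3x3) and "t" (3): a world point X has camera coordinates R X + t. Camera axes: x right, y down, z forward; pixel columns grow to the right and rows downward; lengths in m; the calibration is good to about 2 mm. A picture is of the moment at which its call begins: read the wrist's pose just before it. camera_model takes no time and is no camera call; for the wrist camera it gives the pose at the moment of the call.
A pose or a line that the arm cannot do raises arm.MotionError and nothing moves.
- arm.finish_job(): hands the job in; it is judged then, once.
The state is a dict: "t": time; "joints": joint angles; "joint_velocities": joint speeds; "effort": joint torques, N m; "position": TCP position; "eef_rot": TCP orientation; "wrist_force": force on the tool from outside, world axes, zero at the start; "moment": the same for the moment, N m; "width": finger opening in m; "finger_force": force on a finger pad.
Only numpy, scipy, OpenCV 4.12 (cv2) and the standard library are available. Lean on these libraries where they do the work, as an engineer would, in place of code of your own. Each camera call takes 0.05 s, during which the arm holds its last target. There are 200 camera calls.

### The job

A capacitor stands part of the way into the tester's bay: first push it along the bench, upright, fully back against the console. Then slide the orange size selector fully home to the end stop whose mark fits that capacitor (big white disc for the large one, small white disc for the small one), and only then press the green test button all the way down for a moment and let it come up. Leave the other capacitor and everything else on the bench where they are.

Things in the scene. Friction and masses are not known exactly. Their poses are not given: they have to be found in the camera images.
- tester: Fixed blue capacitor tester. Its console is a box 120 (x) by 340 (y) by 60 (z) mm; the origin is the centre of its underside, on the bench; +x points away from the robot, +y to the left. The slide's track lies on its top along y: 40 mm wide, 140 mm long, 14 mm high, centred at local x +15, y -15 mm.
- bay_stop (a point): The bay's back stop: middle of the foot of the console's flat front (tester local x -60, y +100 mm, at bench level). The bay has a yellow floor and is open towards tester -x and above; two aluminium rails, 6 mm thick, 20 mm high and 100 mm long, run along x on both sides, 120 mm apart inside.
- large_mark (a point): Big white disc (32 mm) on the black strip on the console's top, beside the slide's end stop for the large capacitor (tester local x -36, y +30, z 61 mm).
- small_mark (a point): Small white disc (12 mm) on the same strip, beside the slide's end stop for the small capacitor (tester local x -36, y -60, z 61 mm).
- cap_large: Large loose white cylindrical capacitor with aluminium top, diameter 76, height 80 mm, about 0.4 kg, standing upright; origin at the centre of its underside. Either this one or the small one stands in the bay at the start; the other one stands in front of the console's right part (local y below 0) and is to be left alone.
- cap_small: Small loose white cylindrical capacitor with aluminium top, diameter 45, height 66 mm, about 0.14 kg, standing upright; origin at the centre of its underside.
- size_slide (a joint): Position of the size selector in m: 0 at the end stop by the small disc (tester local -y end), 0.090 at the end stop by the large disc (local +y end). It slides along the tester's y with light friction and stays where it is left; it starts part of the way along.
- size_slide_top (a point): Centre of the top of the orange selector grip, 114.5 mm above the bench. The grip is 28 (tester x) by 20 (tester y) by 40 mm high, standing on the track whose top is 74 mm above the bench.
- test_button (a joint): Travel of the green test button in m: 0 up, 0.006 fully down; a spring returns it; fully down takes about 5 N.
- test_button_top (a point): Centre of the top of the green test button (diameter 28 mm), on the console's right end (tester local x = -15, y = -135 mm); pressed straight down.
- contactor: Bystander: black contactor block 45 x 45 x 62 mm, standing in front of the console between the bay and the waiting capacitor; origin at the centre of its underside.
- clip_board: Bystander: wooden strip 90 x 260 x 30 mm with a row of seven black clips, 65 mm high in all; origin at the centre of its underside.
- screwdriver: Bystander: screwdriver lying on the bench.
- mug: Bystander: blue mug, 80 mm wide, 90 mm high; origin at the centre of its underside.
- water: Bystander: clear bottle, 64 mm wide, 190 mm high; origin at the centre of its underside.
- lug_bin: Bystander: red open bin 120 x 100 x 50 mm; origin at the centre of its underside.

How it is judged:
On the way, in this order (a step that is already met when the one before it is completed fails the run):
1. the capacitor in the bay stands upright, back against the console (gap under 4 mm) (((x of cap_large in the frame of tester above -0.102 m and y of cap_large in the frame of tester between 0.04 and 0.16 m and z of cap_large in the frame of tester below 0.01 m and angle between cap_large's own z axis and vertical below 0.1 rad) or (x of cap_small in the frame of tester above -0.0865 m and y of cap_small in the frame of tester between 0.04 and 0.16 m and z of cap_small in the frame of tester below 0.01 m and angle between cap_small's own z axis and vertical below 0.1 rad))), for 0.2 s.
2. the selector is within 3 mm of the end stop that fits the capacitor in the bay (((x of cap_large in the frame of tester above -0.102 m and y of cap_large in the frame of tester between 0.04 and 0.16 m and z of cap_large in the frame of tester below 0.01 m and angle between cap_large's own z axis and vertical below 0.1 rad and value of joint size_slide above 0.087 m) or (x of cap_small in the frame of tester above -0.0865 m and y of cap_small in the frame of tester between 0.04 and 0.16 m and z of cap_small in the frame of tester below 0.01 m and angle between cap_small's own z axis and vertical below 0.1 rad and value of joint size_slide below 0.003 m))), for 0.2 s.
3. the test button is pressed down (at least 4.5 of its 6 mm) (value of joint test_button above 0.0045 m), for 0.1 s.
At the end, for the whole second after the job is handed in: The capacitor that was in the bay stands there upright and at rest, less than 4 mm from the console; the selector is within 3 mm of the end stop that fits it (large: 0.090, small: 0); the test button is up again; the other capacitor is within 15 mm of its starting place (((x of cap_large in the frame of tester above -0.102 m and y of cap_large in the frame of tester between 0.04 and 0.16 m and z of cap_large in the frame of tester below 0.01 m and angle between cap_large's own z axis and vertical below 0.1 rad and value of joint size_slide above 0.087 m and linear speed of cap_large below 0.01 m/s and distance of cap_small from where it was at the start of the episode below 0.015 m) or (x of cap_small in the frame of tester above -0.0865 m and y of cap_small in the frame of tester between 0.04 and 0.16 m and z of cap_small in the frame of tester below 0.01 m and angle between cap_small's own z axis and vertical below 0.1 rad and value of joint size_slide below 0.003 m and linear speed of cap_small below 0.01 m/s and distance of cap_large from where it was at the start of the episode below 0.015 m)) and value of joint test_button below 0.0015 m); the robot touches nothing.
It fails at once if the test button is pressed while the capacitor is not back against the console or the selector is not at the stop that fits it (value of joint test_button above 0.004 m and not ((x of cap_large in the frame of tester above -0.102 m and y of cap_large in the frame of tester between 0.04 and 0.16 m and z of cap_large in the frame of tester below 0.01 m and angle between cap_large's own z axis and vertical below 0.1 rad and value of joint size_slide above 0.085 m) or (x of cap_small in the frame of tester above -0.0865 m and y of cap_small in the frame of tester between 0.04 and 0.16 m and z of cap_small in the frame of tester below 0.01 m and angle between cap_small's own z axis and vertical below 0.1 rad and value of joint size_slide below 0.005 m))).
It fails at once if the waiting capacitor is moved by more than 15 mm ((y of cap_large in the frame of tester below 0.03 m and distance of cap_large from where it was at the start of the episode above 0.015 m) or (y of cap_small in the frame of tester below 0.03 m and distance of cap_small from where it was at the start of the episode above 0.015 m)).
It fails at once if a capacitor is tipped over (angle between any of cap_large, cap_small's own z axis and vertical above 0.6 rad).
It fails at once if another thing on the bench is moved by more than 20 mm (distance of any of contactor, clip_board, screwdriver, mug, water, lug_bin from where it was at the start of the episode above 0.02 m).
It also fails if it takes over 48 s, if anything falls off the work surface, if the arm or the gripper's body presses on something with over 40 N, if the wrist force passes 120 N, or if a joint passes its speed limit or range.

## Working session

There is one attempt and no reset: what is moved stays moved. The work goes in short steps, each a Python script; the robot and the scene stay as the last script left them, time stands still between calls to the robot, and variables do not carry over. Pictures are saved under pics/ and viewed, at most 10 in all, crops included, and the job is handed in when it is done.

```bash
ls; mkdir -p pics
python3 - <<'E'
from cell import arm, imaging
import numpy as np, cv2
for n in ["scene","top"]:
    p,d=imaging.snapshot(n); np.savez(f"{n}.npz",p=p,d=d,**imaging.camera_model(n))
    cv2.imwrite(f"pics/{n}.png",cv2.resize(p[:,:,::-1],None,fx=1.5,fy=1.5))
    m=imaging.camera_model(n);print(n,m)
print(arm.get_state())
E
```

```text
pics
scene {'fx': 462.3216494894419, 'fy': 462.3216494894419, 'cx': 262.5835777911429, 'cy': 193.89718491237147, 'R': array([[-0.1826756 ,  0.98308097, -0.01346983],
       [ 0.5630813 ,  0.09338094, -0.82110867],
       [-0.80595848, -0.15758113, -0.57061293]]), 't': array([ 0.07183387, -0.20096305,  1.67418481])}
top {'fx': 496.33901840970367, 'fy': 496.33901840970367, 'cx': 252.51108609834105, 'cy': 185.93685928645476, 'R': array([[-0.06126854, -0.99811902, -0.00214334],
       [-0.9765673 ,  0.06038919, -0.20656587],
       [ 0.20630676, -0.01056288, -0.97843035]]), 't': array([0.05004638, 0.49282784, 1.51069734])}
{'t': 0.1, 'joints': array([-1.27597753e+00,  2.76524914e-01,  1.50604335e+00, -1.22754583e-05,
        1.36068243e+00, -1.21005948e-01]), 'joint_velocities': array([ 8.44681027e-06, -3.49700334e-03, -9.68751520e-04,  1.03809568e-03,
        9.51969578e-04,  1.97453714e-03]), 'effort': array([ 3.77606593e-04, -4.17700481e+01, -2.46405798e+01, -4.79065329e-04,
        5.84499969e-03, -1.16059674e-06]), 'position': array([ 0.23211441, -0.52553954,  0.23051543]), 'eef_rot': array([-8.25369391e-04,  9.78463368e-01,  2.06418869e-01, -7.79354508e-05]), 'wrist_force': array([ 1.35586821, -0.66003544, -0.99631516]), 'moment': array([ 0.03190055,  0.04367424, -0.06822717]), 'finger_force': 0.0, 'width': 0.08552716255573577}
```

View pics/top.png

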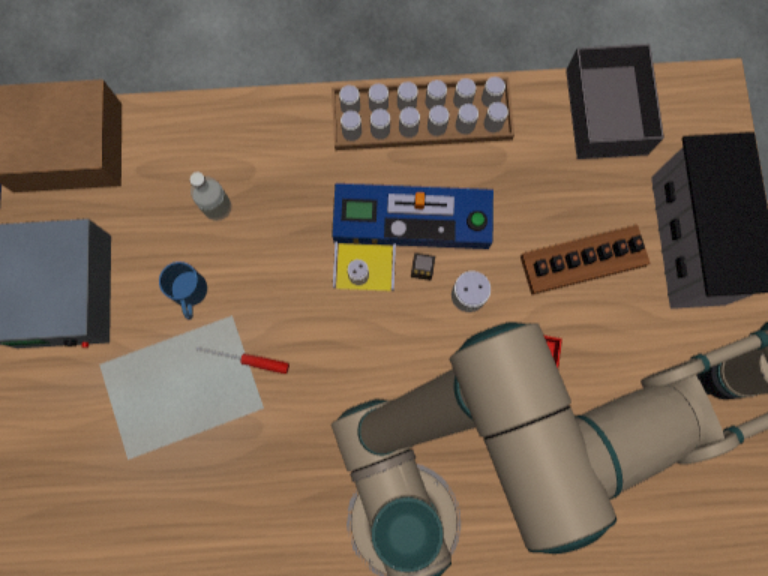

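View pics/scene.png

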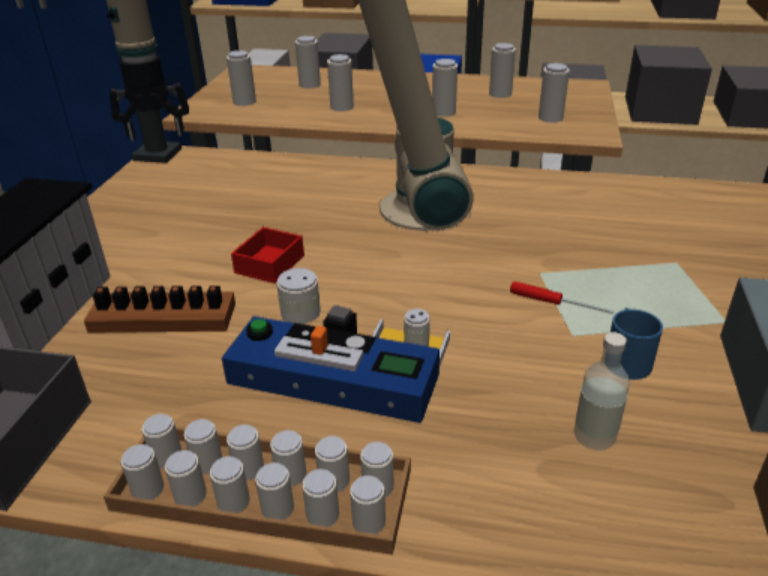

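Top view (1.5× pixels): the small capacitor is in the bay at (358,271) and the large one waits at (472,289). The orange grip is at (420,200), the button at (478,219), and the discs at (399,228) large and (441,230) small. Next I localise them using depth.

```bash
cat > loc.py <<'E'
import numpy as np, cv2
def cloud(p,d,m):
    v,u=np.mgrid[:d.shape[0],:d.shape[1]]
    c=np.stack([(u-m["cx"])/m["fx"]*d,(v-m["cy"])/m["fy"]*d,d],-1)
    X=(c-m["t"])@m["R"]; X[d==0]=np.nan
    return X
def load(n):
    z=np.load(n+".npz"); return z["p"],z["d"],cloud(z["p"],z["d"],z)
E
python3 - <<'E'
from loc import *
for n in ["top","scene"]:
    p,d,X=load(n); x,y,z=np.moveaxis(X,-1,0)
    h=cv2.cvtColor(p,cv2.COLOR_RGB2HSV); H,S,V=[h[...,i].astype(int) for i in range(3)]
    reg=(x>.4)&(x<.85)&(y>-.3)&(y<.3)
    top=reg&(abs(z-.06)<.008)&(x>.6)&(y<.22)&(y>-.25)
    nl,lab,st,_=cv2.connectedComponentsWithStats(top.astype(np.uint8)); k=1+st[1:,4].argmax()
    q=X[lab==k][:,:2]; r=cv2.minAreaRect((q*1000).astype(np.float32)); print(n,"console rect",r,len(q))
    def rep(name,m):
        if m.sum()<3: print(name,"none");return
        w=X[m]; print(name,m.sum(),"med",np.median(w,0).round(4),"min",w.min(0).round(4),"max",w.max(0).round(4))
    rep("orange",reg&(H>5)&(H<18)&(S>190)&(z>.07))
    rep("orangetop",reg&(H>3)&(H<20)&(S>170)&(z>.108))
    rep("green",reg&(H>45)&(H<80)&(S>150)&(z>.058)&(y<0.0))
    rep("yellow",reg&(H>22)&(H<35)&(S>150)&(z<.02))
    for a,b,zz in [(.1,.25,.062),(-.2,-.02,.075)]:
        m=reg&(x<.66)&(y>-.2)&(z>zz-.006)&(z<zz+.015)&(S<70)
        pass
    caps=reg&(x<.69)&(z>.05)
    nl,lab,st,_=cv2.connectedComponentsWithStats(caps.astype(np.uint8))
    for k in range(1,nl):
        if st[k,4]>30: rep(f"comp{k} px{st[k,:4]}",(lab==k))
E
```

```text
top console rect ((646.2465209960938, -61.05279541015625), (343.7373046875, 110.31455993652344), 86.92071533203125) 2283
orange 59 med [ 0.6425 -0.0722  0.1131] min [ 0.6338 -0.0819  0.0822] max [ 0.6572 -0.064   0.1197]
orangetop 43 med [ 0.6458 -0.074   0.1148] min [ 0.6338 -0.0819  0.1085] max [ 0.6572 -0.0651  0.1197]
green 59 med [ 0.6043 -0.1933  0.0813] min [ 0.5919 -0.2054  0.0677] max [ 0.6182 -0.1796  0.0908]
yellow 883 med [0.5417 0.038  0.0008] min [ 0.4806 -0.0756 -0.0103] max [0.5916 0.1124 0.0185]
comp1 px[221 124 108  39] 3684 med [ 0.6287 -0.0687  0.0618] min [ 0.5588 -0.2347  0.05  ] max [0.69   0.1136 0.1197]
comp2 px[274 169  16  14] 151 med [ 0.5223 -0.0737  0.0606] min [ 0.5017 -0.099   0.0501] max [ 0.5446 -0.049   0.0743]
comp3 px[232 172  14  15] 161 med [0.5159 0.063  0.0647] min [0.4965 0.0417 0.0504] max [0.5417 0.083  0.0741]
comp4 px[302 180  25  26] 495 med [ 0.4571 -0.1684  0.0795] min [ 0.422  -0.2072  0.0501] max [ 0.4982 -0.1328  0.0893]
scene console rect ((646.4638671875, -62.24140930175781), (343.3210754394531, 110.67536926269531), 86.99286651611328) 2985
orange 169 med [ 0.6571 -0.0711  0.1043] min [ 0.6355 -0.0837  0.0773] max [ 0.6631 -0.0634  0.1184]
orangetop 73 med [ 0.6511 -0.0726  0.1138] min [ 0.6339 -0.0834  0.1084] max [ 0.6618 -0.0634  0.1184]
green 84 med [ 0.611  -0.1911  0.0814] min [ 0.5941 -0.2066  0.0707] max [ 0.6179 -0.18    0.087 ]
yellow none
comp1 px[184 178  28  25] 545 med [ 0.4749 -0.1664  0.0782] min [ 0.4201 -0.2072  0.0501] max [ 0.4993 -0.1325  0.0844]
comp2 px[216 203  21  14] 171 med [ 0.5295 -0.0734  0.0602] min [ 0.5044 -0.0994  0.05  ] max [ 0.5492 -0.0502  0.0663]
comp3 px[269 205  17  15] 201 med [0.5247 0.0644 0.0646] min [0.4945 0.0409 0.0502] max [0.541  0.084  0.0703]
comp4 px[148 210 145  51] 4233 med [ 0.6466 -0.0639  0.0612] min [ 0.5562 -0.2349  0.05  ] max [0.69   0.1128 0.1184]
```

```bash
cat >> loc.py <<'E'
def tester(n):
    p,d,X=load(n); x,y,z=np.moveaxis(X,-1,0)
    m=(x>.5)&(x<.8)&(abs(y+.06)<.25)&(abs(z-.06)<.007)
    nl,lab,st,_=cv2.connectedComponentsWithStats(m.astype(np.uint8),connectivity=4); k=1+st[1:,4].argmax()
    return cv2.minAreaRect((X[lab==k][:,:2]*1000).astype(np.float32)), X
def circ(X,zlo,zhi,box):
    from scipy.optimize import least_squares
    x,y,z=np.moveaxis(X,-1,0); m=(x>box[0])&(x<box[1])&(y>box[2])&(y<box[3])&(z>zlo)&(z<zhi)
    return cv2.minEnclosingCircle((X[m][:,:2]*1000).astype(np.float32))
E
python3 - <<'E'
from loc import *
for n in ["top","scene"]:
    r,X=tester(n); print(n,r)
    print("small",circ(X,.055,.075,(.48,.56,.03,.10)),"large",circ(X,.07,.095,(.4,.52,-.22,-.12)))
from cell import arm
T=lambda a:[0,np.cos(a/2),np.sin(a/2),0]
for p,a in [((.46,.065,.1),-.053),((.46,.065,.1),-.053+np.pi),((.645,-.03,.13),1.518),((.645,-.03,.13),1.518-np.pi),((.605,-.193,.13),1.518),((.605,-.193,.13),1.518-np.pi)]:
    q=arm.inverse_kinematics(p,T(a)); print(a,None if q is None else np.round(q,2))
E
```

```text
top ((634.9267578125, -61.02742004394531), (340.1763610839844, 122.92337799072266), 83.97805786132812)
small ((518.8343505859375, 63.83143615722656), 22.90622329711914) large ((460.2606201171875, -170.5882110595703), 37.91123580932617)
scene ((633.2637329101562, -61.207305908203125), (340.338623046875, 125.32351684570312), 84.1656265258789)
small ((517.3944091796875, 62.86028289794922), 22.94526481628418) large ((459.398193359375, -170.5929718017578), 40.04528045654297)
-0.053 [-0.01  0.23  1.93 -0.    0.98  1.61]
3.088592653589793 [-0.01  0.23  1.93 -0.    0.98 -1.53]
1.518 [-0.15  0.45  1.5  -0.    1.2  -0.1 ]
-1.623592653589793 None
1.518 [-0.42  0.43  1.52 -0.    1.19 -0.37]
-1.623592653589793 None
```

```bash
cat >> loc.py <<'E'
YAW=-.1035; O=np.array([.634,-.0611])
def W(x,y,z): 
    c,s=np.cos(YAW),np.sin(YAW); return [O[0]+c*x-s*y,O[1]+s*x+c*y,z]
def Q(a): a=a+YAW; return [0,np.cos(a/2),np.sin(a/2),0]
def L(p):
    c,s=np.cos(YAW),np.sin(YAW); d=np.array(p[:2])-O; return [c*d[0]+s*d[1],-s*d[0]+c*d[1]]
E
python3 - <<'E'
from loc import *
from cell import arm, imaging
c=.1117
arm.gripper_to(.025,20)
arm.move_to(W(-.185,c,.17),Q(0))
arm.move_straight(W(-.185,c,.022),.12)
arm.hold(.2); f0=arm.get_state()["wrist_force"]; print(f0, arm.get_state()["width"])
arm.move_straight(W(-.122,c,.022),.05)
for x in np.arange(-.119,-.104,.0015):
    arm.move_straight(W(x,c,.022),.03); s=arm.get_state()
    f=s["wrist_force"]-f0; print(round(x,4),np.round(L(s["position"]),4),f.round(1))
    if np.hypot(*f[:2])>7: break
print(s["t"])
p,d=imaging.snapshot("top"); np.savez("top2.npz",p=p,d=d,**imaging.camera_model("top"))
cv2.imwrite("pics/top2.png",cv2.resize(p[100:230,200:360,::-1],None,fx=4,fy=4))
E
```

```text
[-0.27280235 -0.05381291 -0.80048413] 0.025174808058595816
-0.119 [-0.1188  0.1117] [-0.5  0.8  1.4]
-0.1175 [-0.1174  0.1117] [-0.6  0.5  1.2]
-0.116 [-0.1158  0.1117] [-0.7  0.5  0.9]
-0.1145 [-0.1142  0.1117] [-0.7  0.6  1.3]
-0.113 [-0.114   0.1117] [-3.6  1.1  3.1]
-0.1115 [-0.1139  0.1117] [-7.3  1.2  5.3]
7.4833
```

View pics/top2.png

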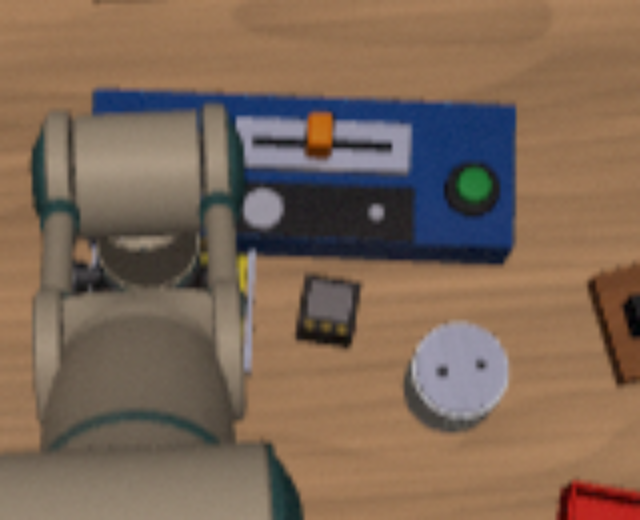

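The arm hides the capacitor in this view, but contact was firm at the expected place. I'll back off, rise and measure the capacitor again.

Run:
```python
from loc import *
from cell import arm, imaging
c=.1117
arm.move_straight(W(-.15,c,.022),.08)
arm.move_straight(W(-.15,c,.18),.2)
arm.gripper_to(0)
arm.move_to(W(.015,.025,.2),Q(np.pi/2))
for n in ["scene","top"]:
    p,d=imaging.snapshot(n); np.savez(n+"3.npz",p=p,d=d,**imaging.camera_model(n))
    X=cloud(p,d,imaging.camera_model(n)); x,y,z=np.moveaxis(X,-1,0)
    c_,s_=np.cos(YAW),np.sin(YAW); lx=c_*(x-O[0])+s_*(y-O[1]); ly=-s_*(x-O[0])+c_*(y-O[1])
    m=(lx>-.14)&(lx<-.063)&(ly>.06)&(ly<.16)&(z>.058)&(z<.075)
    q=np.stack([lx,ly],-1)[m]*1000; print(n,m.sum(),cv2.minEnclosingCircle(q.astype(np.float32)),z[m].min(),z[m].max())
p,_=imaging.snapshot("scene")
cv2.imwrite("pics/sc3.png",cv2.resize(p[150:290,130:320,::-1],None,fx=4,fy=4))
print(arm.get_state()["t"])
```

```text
scene 172 ((-83.59504699707031, 112.1747055053711), 22.79822540283203) 0.05800346582254856 0.07019965669941917
top 67 ((-83.3693618774414, 117.74365234375), 19.6756591796875) 0.05833709540794969 0.07266621803768715
11.15
```

View pics/sc3.png

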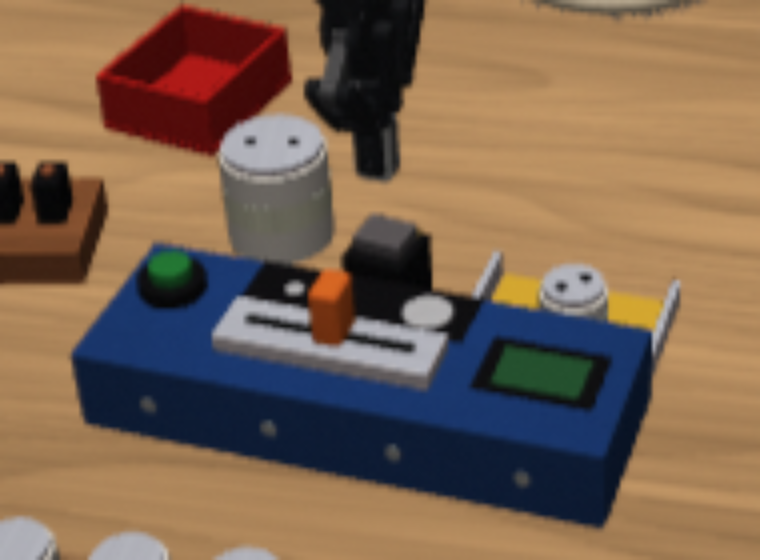

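The scene view shows the capacitor upright in the bay against the console, measured at local x about −83.5 mm. Its top is at crop pixel (573,290), and the selector grip is at (332,305). Now I slide the selector to the small end.

Run:
```python
from loc import *
from cell import arm, imaging
arm.move_straight(W(.015,.025,.088),.12)
arm.hold(.2); f0=arm.get_state()["wrist_force"]
arm.move_straight(W(.015,-.033,.088),.05)
for y in np.arange(-.035,-.052,-.0015):
    arm.move_straight(W(.015,y,.088),.03); s=arm.get_state()
    f=s["wrist_force"]-f0; print(round(y,4),np.round(L(s["position"]),4),f.round(1))
    if np.hypot(*f[:2])>8: break
arm.move_straight(W(.015,-.02,.088),.1)
arm.move_straight(W(.015,-.02,.16),.2)
arm.move_to(W(-.015,-.135,.13),Q(np.pi/2))
for n in ["scene","top"]:
    p,d=imaging.snapshot(n); X=cloud(p,d,imaging.camera_model(n)); h=cv2.cvtColor(p,cv2.COLOR_RGB2HSV)
    for nm,lo,hi,zl in [("orange",3,20,.105),("green",45,80,.06)]:
        m=(h[...,0]>=lo)&(h[...,0]<=hi)&(h[...,1]>150)&(X[...,2]>zl)&(X[...,2]<.13)&(X[...,0]>.5)&(X[...,0]<.75)&(X[...,1]>-.25)&(X[...,1]<.0)
        q=X[m]
        if len(q): print(n,nm,len(q),np.round(L((q.min(0)+q.max(0))/2),4),"z90",np.percentile(q[:,2],[50,75,95]).round(4))
    cv2.imwrite(f"pics/{n}4.png",cv2.resize((p[150:290,130:320] if n=="scene" else p[100:230,200:360])[...,::-1],None,fx=4,fy=4))
print(arm.get_state()["t"])
```

```text
-0.035 [ 0.0151 -0.0349] [ 1.1  1.  -0.3]
-0.0365 [ 0.015  -0.0364] [0.8 0.8 0.2]
-0.038 [ 0.015  -0.0381] [ 0.5  2.1 -0.2]
-0.0395 [ 0.015  -0.0394] [ 0.9  1.7 -0.8]
-0.041 [ 0.015  -0.0395] [ 1.9  5.5 -0.6]
-0.0425 [ 0.015  -0.0395] [2.  9.  0.7]
scene orange 77 [ 0.0161 -0.0583] z90 [0.1135 0.1146 0.1162]
scene green 84 [-0.0135 -0.1346] z90 [0.081  0.0825 0.0836]
top orange 52 [ 0.014 -0.059] z90 [0.1148 0.1172 0.1192]
16.7833
```

View pics/scene4.png

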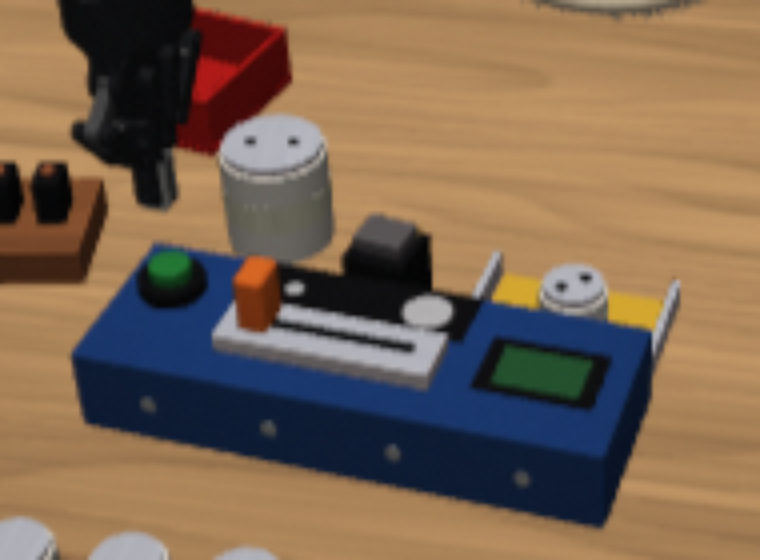

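The selector now stands at the end by the small disc (crop pixel (257,293)), with a firm stop felt where expected. Next, the button.

Run:
```python
from loc import *
from cell import arm, imaging
arm.move_straight(W(-.015,-.135,.088),.08)
arm.hold(.2); f0=arm.get_state()["wrist_force"]
for z in np.arange(.086,.066,-.001):
    arm.move_straight(W(-.015,-.135,z),.03); arm.hold(.05); s=arm.get_state()
    f=s["wrist_force"]-f0; print(round(z,4),round(s["position"][2],4),f.round(1))
    if f[2]>14: break
arm.hold(.4); print(arm.get_state()["wrist_force"]-f0)
arm.move_straight(W(-.015,-.135,.16),.1)
arm.move_to(W(-.2,-.1,.25),Q(np.pi/2))
p,d=imaging.snapshot("scene"); X=cloud(p,d,imaging.camera_model("scene")); h=cv2.cvtColor(p,cv2.COLOR_RGB2HSV)
m=(h[...,0]>=45)&(h[...,0]<=80)&(h[...,1]>150)&(X[...,2]>.06)&(X[...,2]<.13)&(abs(X[...,0]-.605)<.03)&(abs(X[...,1]+.193)<.03)
print("green z",np.percentile(X[m][:,2],[50,75,95]))
cv2.imwrite("pics/sc5.png",cv2.resize(p[150:290,130:320,::-1],None,fx=4,fy=4))
print(arm.get_state()["t"])
```

```text
0.086 0.086 [ 0.2 -0.4  0.3]
0.085 0.0849 [ 1.  -0.2 -0.4]
0.084 0.0839 [ 0.8 -0.6 -0.2]
0.083 0.0829 [0.3 0.2 0.1]
0.082 0.0821 [ 0.5 -0.3  0.2]
0.081 0.0812 [-0.2 -0.   1.3]
0.08 0.0801 [1.3 0.2 2. ]
0.079 0.0791 [1.1 0.7 3.2]
0.078 0.0781 [0.2 0.5 4.2]
0.077 0.0771 [ 0.7 -0.1  3.9]
0.076 0.0761 [ 0.8 -1.   5.2]
0.075 0.076 [ 1.  -0.4 10. ]
0.074 0.0759 [-1.7  1.5 12.7]
0.073 0.0758 [-1.6  1.3 17.7]
[-2.46490739  1.98011566 18.49219107]
green z [0.08131424 0.08231807 0.08375653]
24.1667
```

View pics/sc5.png

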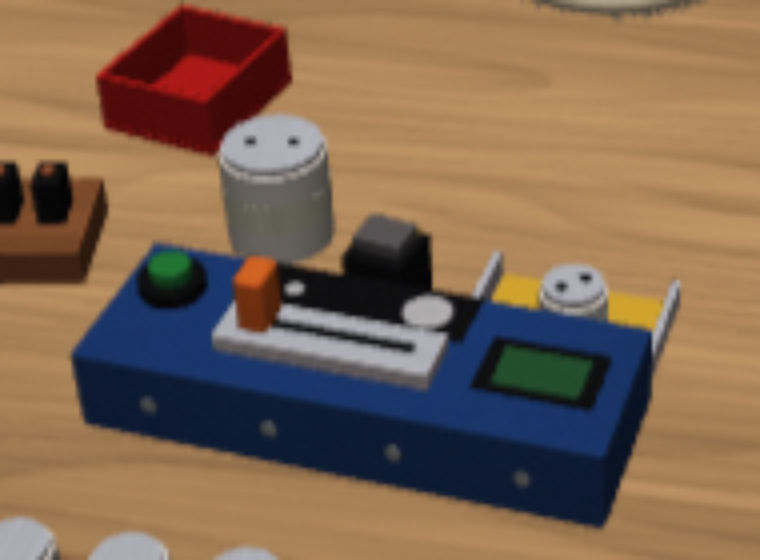

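The button went down to its hard stop and is up again at crop pixel (170,268). The selector (257,293), both capacitors and the other things in view haven't moved.

```bash
python3 -c "
from cell import arm
print(arm.finish_job())"
```

```text
the job is handed in; nothing more can be done
None
```

The job is handed in, with no verdict returned: I pushed the small capacitor back against the console, slid the selector home to the small-disc stop, then pressed the test button to its hard stop and let it come back up, in about 24 of the 48 s.

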